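# Set out the aroma corner: slates on the display stand, jar opened

## Robot

A 6-joint arm with a two-finger parallel gripper is mounted at the origin on the work surface. World frame = base frame: x ahead of the robot, y to its left, z up, the work surface at z = 0. Lengths are in mm, angles in rad, forces in N, time in s.
With the tool pointing down it reaches from about 400 to 825 mm from the base axis. Payload 7 kg.
Tool frame: the origin (TCP) lies midway between the tips of the shut fingers; the grasp point (between the pads) lies 19 mm behind it; z points along the fingers, y is the line along which they close (so a half turn about z gives the same grasp; the last joint's range is limited). The gripper opens to 88 mm and grips with 3 to 60 N. Pads are 19 mm wide; open, the fingers measure 130 mm over their backs; the gripper's body (78 mm by 193 mm) begins 47 mm behind the grasp point.
Start: joints at [-0.912, 0.359, 0.012, 0, -1.224, -0.288], TCP at [244.566, -629.113, 226.561] pointing down, gripper open.
Joint ranges: [-3.07, 3.07], [-1.43, 2.12], [-1.02, 1.25], [-3.03, 1.67], [-3.05, -0], [-3.03, 3.03]. Speed limits (rad/s): [2.39, 2.39, 3.01, 3.14, 3.14, 3.14].

## Interface

Orientations are given as a unit quaternion [w, x, y, z].
In Python, from plant import r gives the robot as it stands.
- The arm moves only by the tool jog_arm, never from a script. Its argument "deltas" is a list of rows, each a list of 3 entries, a list of its own where there are three numbers: the shift along the world's x, y, z in mm, then the turn, a rotation vector about the world's x, y, z in degrees, then the finger opening in mm, from 0 to 87.6. In form: [[[tx, ty, tz], [ax, ay, az], hand], ...]. A call has 1 to 20 rows; each row is the pose to reach, as a shift and turn from the pose commanded when the call began; what a row does not reach only later rows make up. A row lasts 1/8 s, in which the tool goes at most 62.5 mm and 10.7 degrees, less where a joint would pass 70% of its speed; a pose out of reach is approached as far as the arm can. A call with a gripper value outside its range is refused whole. The fingers move at their own pace and stop on an object; the grip force is fixed at half the most. Time passes only in rows, so rows that repeat a pose let the fingers close. It gives the time, the measured TCP pose, the force, the opening and the grip force at its end, in the units of the state.
- r.sense(): the state, without advancing time (a new reading comes with each control period).
- r.capture(name): name is "scene" or "top" or "wrist"; returns (picture, depth): 420x560x3 uint8, red, green, blue; 420x560 float32, mm along the optical axis (not along the pixel's ray), 0 where there is no reading.
- r.get_calibration(name): a dict with "fx", "fy", "cx", "cy" (pixels), "dist_coeffs" ([k1, k2, p1, p2, k3] as OpenCV has them; the pictures are not rectified), "R" (3x3) and "t" (3): a world point X has camera coordinates R X + t; the wrist camera has in their place "tool_from_camera" (4x4, takes a point from camera to tool coordinates, whose origin is the TCP and whose axes are the flange's). Camera axes: x right, y down, z forward; pixel columns grow to the right and rows downward; lengths in mm; the calibration is good to about 2 mm. A picture is of the moment at which its call begins: read the wrist's pose just before it. get_calibration takes no time and is no camera call.
- r.close_job(): hands the job in; it is judged then, once.
Trained networks look in the newest picture that a camera, given by its name, has taken for a name from the list of things; names that differ only in an ending like _2 or _b are one class to them, and where a whole thing is asked for, a point or a joint stands for the part that bears it (a point fixed in the world has none). Each returns a list of dicts, best first, with "score" (0 to 1); they miss things now and then, are a little off and sometimes report something else, mostly with a low value. They report only what shows in the picture. A call takes as long as a camera call. They do not tell look-alikes from the thing itself.
- r.find_in(query, camera): "xyz" ([x, y, z] in mm, in the coordinates of the camera as it stood for that picture, good to about 4 mm: the middle of the surface that is visible of it).
- r.silhouettes(query, camera): "region" (420x560 bool, what is visible of it).
- r.place_of(query, camera): "xyz" ([x, y, z] in mm, in the coordinates of the camera as it stood for that picture, good to about 4 mm: a listed point, or the origin of a listed thing).
The state is a dict: "time_s": time; "q": joint angles; "dq": joint speeds; "joint_efforts": joint torques, N m; "eef_pos": TCP position; "eef_rot": TCP orientation; "force": force on the tool from outside, world axes, zero at the start; "ft_torque": the same for the moment, N m; "gripper_width": finger opening in mm; "gripper_force": force on a finger pad.
Only numpy, scipy, OpenCV 4.12 (cv2) and the standard library are available. Lean on these libraries where they do the work, as an engineer would, in place of code of your own. Each camera call takes 0.05 s, during which the arm holds its last target. There are 200 camera calls.

## Task

Set out the guests' aroma corner: take the tall slate and the square slate from the peg rack and set them side by side on the sloped stand without dropping them, drawn sides to the guests (away from you), each one sitting fully down on the ledge behind the lip, flat back against the slope and not hanging over an end. Open the stoneware jar by working its tight stopper loose without lifting, tipping or pushing the jar away, and stand the stopper knob up in the middle of the empty saucer. Leave the wide slate in the rack and everything else on the counter where it is.

Things in the scene. Friction and masses are not known exactly. Their poses are not given: they have to be found in the camera images.
- board_tall: The tall, narrow slate: framed slate 100 wide (y), 145 high (z), 10 thick (x), 0.11 kg, chalk cup drawing on its slate side (+x), plain plywood back (-x). Origin: centre of its underside; z up its height. Starts upright on edge in one of the three places of the peg rack, slate side away from the robot.
- board_square: The square slate: framed slate 120 wide (y), 120 high (z), 10 thick (x), 0.11 kg, chalk single coffee-bean drawing on its slate side (+x), plain plywood back (-x). Origin: centre of its underside; z up its height. Starts upright on edge in one of the three places of the peg rack, slate side away from the robot.
- board_wide: The wide, low slate, which stays in the rack: framed slate 165 wide (y), 105 high (z), 10 thick (x), 0.13 kg, chalk bean-and-cup drawing on its slate side (+x), plain plywood back (-x). Origin: centre of its underside; z up its height. Starts upright on edge in one of the three places of the peg rack, slate side away from the robot.
- board_tall_face (a point): Centre of the tall slate's drawn face (5 mm in front of its mid-plane, 72.5 mm up).
- board_square_face (a point): Centre of the square slate's drawn face (5 mm in front of its mid-plane, 60 mm up).
- rack: Fixed beech peg rack, base 200 x 170 x 12 mm, origin at the centre of its underside. Three places at x = -60, 0, +60 mm, each holding a slate on edge (underside 12 mm above the counter, slate's x along the rack's x) between two pairs of upright pegs (8 mm thick, 45 high, at y = -36 and +36 mm, 13 mm between the pegs of a pair): a slate lifts straight up and out.
- stand_rest: Sloped part of the fixed wooden display stand, facing away from the robot. Origin: middle of the inner corner of backrest and ledge, 30 mm above the counter. x: out of the backrest, away from the robot and 20 degrees up; y: along the stand; z: up the slope, leaning 20 degrees back to the robot. Backrest 300 mm long, 75 high, 10 thick. A slate fully home has its origin at x = 5 mm, z = 0, axes along these.
- stand_lip (a point): Middle of the top edge of the lip: the ledge, square to the backrest, is 20 mm deep and ends in this turned-up lip, 10 mm high and 8 thick (x = 20 to 28 mm of stand_rest; this point at x = 24, z = 10 mm). The ledge is 300 mm long: both slates fit side by side, either one on either side.
- jar: White stoneware jar with two brown bands, 124 mm across, 115 high, about 1.0 kg (10 N), standing loose on the counter; origin: centre of its underside. The stopper closes its 54 mm mouth. A sealing ring in the neck grips the stopper's bead: a straight pull needs 13 to 22 N, more than the jar weighs, so the jar comes up with it.
- stopper: Turned wooden stopper, 60 g, 74 mm tall. Origin: centre of its flat underside (36 mm across); z up through the knob. Tapered plug with a sealing bead (48 mm across, 12 mm up) to 28 mm; flange 62 mm across from 28 to 34 mm, sitting on the jar's rim; round knob 34 mm across from 34 to 74 mm. In the jar its underside is 87 mm above the counter.
- stopper_knob (a point): Point on the stopper's axis inside the knob, 56 mm above its underside. Rocking frees the stopper one side at a time with under 12 N: lean it about 0.2 rad to one side, then as far to the other, about the middle of the flange's underside, raised some 3 mm at the first lean, 10 mm at the second and 16 mm when upright again; it is then loose.
- saucer: Empty white saucer, loose, 124 mm across, 14 high; origin: centre of its underside; flat inner floor 5 mm above the origin, about 70 mm across.
- pitcher: Steel milk pitcher, 90 across, 112 high, handle to its -x (mm); not part of the job. Origin: centre of its underside.
- tamper: Espresso tamper standing on its 58 mm foot, 86 high (mm); not part of the job. Origin: centre of its underside.
- cup: Espresso cup, 64 across, 56 high (mm); not part of the job. Origin: centre of its underside.
- dosing_cup: Steel dosing cup, 58 across, 48 high (mm); not part of the job. Origin: centre of its underside.
- tin: Dark tin with a wooden lid, 75 across, 86 high (mm); not part of the job. Origin: centre of its underside.
- brush: Counter brush lying flat, 170 mm long along its x, 42 wide, 20 high; not part of the job. Origin: under its middle.
Mind the look-alikes: they are no part of the job. Leave any orange look-alike of the board_square alone.

How it is judged:
By the outcome, as a careful person would: the job done as asked, in the order asked, and still so for the second after the job is handed in, with the robot touching nothing.
It also fails if it takes over 72 s, if anything falls off the work surface, if the arm or the gripper's body presses on something with over 40 N, if the wrist force passes 120 N, or if a joint passes its speed limit or range.

## Working session

There is one attempt and no reset: what is moved stays moved. The work goes in short steps, Python scripts to look and compute and a tool call to move; the robot and the scene stay as the last step left them, time stands still between calls to the robot, and variables do not carry over. Pictures are saved under pics/ and viewed, at most 11 in all, crops included, and the job is handed in when it is done.

Besides the shell and the picture viewer there is one more tool, called after "Request:" as name([rows], argument=value, ...), one row to a line, values as JSON. jog_arm: Moves the arm, as the interface text tells. Its arguments: {"type":"object","properties":{"deltas":{"type":"array","items":{"type":"array"}}},"required":["deltas"]}

```bash
ls; mkdir -p pics
cat > h.py <<'E'
import numpy as np, cv2
from plant import r
from scipy.spatial.transform import Rotation as Ro
def toworld(cam,p):
    c=r.get_calibration(cam); return np.array(c["R"]).T@(np.array(p)-np.array(c["t"]))
def cloud(cam,depth):
    c=r.get_calibration(cam);K=np.array([[c["fx"],0,c["cx"]],[0,c["fy"],c["cy"]],[0,0,1]])
    v,u=np.mgrid[0:420,0:560];p=np.stack([u,v],-1).reshape(-1,1,2).astype(float)
    n=cv2.undistortPoints(p,K,np.array(c["dist_coeffs"])).reshape(420,560,2)
    P=np.dstack([n*depth[...,None],depth])
    return (P-np.array(c["t"]))@np.array(c["R"])
E
python3 - <<'E'
from h import *
for cam in("scene","top"):
    im,d=r.capture(cam); cv2.imwrite(f"pics/{cam}0.png",im[...,::-1]); np.save(f"{cam}0.npy",cloud(cam,d))
    c=r.get_calibration(cam);print(cam,"campos",np.round(-np.array(c["R"]).T@np.array(c["t"])))
    for q in "board_tall board_square board_wide board_tall_face rack stand_rest stand_lip jar stopper stopper_knob saucer pitcher tamper cup dosing_cup tin brush".split():
        print(q,[(np.round(toworld(cam,o["xyz"])).astype(int).tolist(),round(o["score"],2)) for o in r.place_of(q,cam)])
print(r.sense())
E
```

```text
pics
scene campos [1019. -170. 1007.]
board_tall [([476, -292, 13], 0.92)]
board_square [([542, -289, 11], 0.94), ([256, -328, -4], 0.78), ([630, -101, -1], 0.58), ([571, 251, 46], 0.45)]
board_wide [([417, -293, 7], 0.86), ([629, -102, -2], 0.45)]
board_tall_face [([487, -293, 80], 0.72)]
rack []
stand_rest [([550, 254, 31], 0.83)]
stand_lip [([571, 249, 43], 0.81)]
jar [([629, -102, -2], 0.95)]
stopper [([627, -106, 86], 0.84)]
stopper_knob [([626, -99, 143], 0.73)]
saucer [([430, -36, 0], 0.69)]
pitcher [([762, -177, 0], 0.9)]
tamper [([417, 78, -4], 0.72), ([541, -290, 67], 0.59)]
cup []
dosing_cup [([723, 63, 1], 0.72)]
tin [([789, 11, -1], 0.71)]
brush [([718, -353, 5], 0.75)]
top campos [ 484.  -47. 1208.]
board_tall [([478, -300, 9], 0.55)]
board_square [([253, -331, -2], 0.77), ([543, -297, 13], 0.68), ([484, -300, 87], 0.27), ([760, -181, -2], 0.2)]
board_wide [([419, -295, 10], 0.85)]
board_tall_face [([487, -302, 82], 0.78)]
rack [([476, -298, 1], 0.83)]
stand_rest [([550, 256, 32], 0.62)]
stand_lip [([571, 252, 47], 0.57)]
jar [([626, -107, 4], 0.74)]
stopper [([625, -10
[... 467 characters left out ...]
time_s': 1.8, 'q': array([-9.11894476e-01,  3.58602690e-01,  1.19160963e-02,  6.38796510e-06,
       -1.22408445e+00, -2.88067112e-01]), 'dq': array([ 0.00068729, -0.00037737, -0.00085476,  0.00054436,  0.00030778,
       -0.00252837]), 'joint_efforts': array([-7.02385096e-04, -5.82379282e+01,  2.93296605e+01,  7.00247616e+00,
        1.24394821e-02, -2.97754320e-05]), 'eef_pos': array([ 244.57702805, -629.12443866,  226.56767324]), 'eef_rot': array([ 3.09162071e-06, -1.84357832e-01,  9.82859191e-01, -1.26218379e-05]), 'force': array([ 0.68189977,  0.49451131, -0.94536055]), 'ft_torque': array([ 0.01278935,  0.02515699, -0.04761237]), 'gripper_force': 0.0, 'gripper_width': 87.16086916129336}
```

View pics/scene0.png

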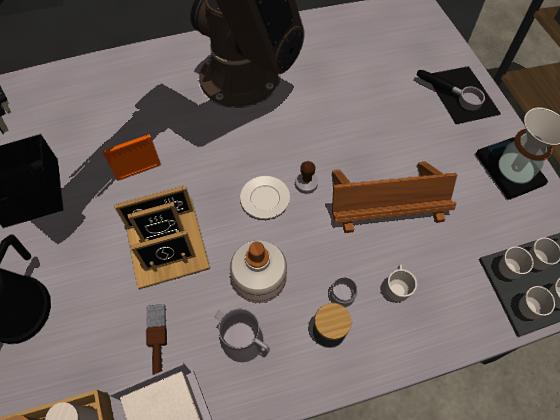

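View pics/top0.png

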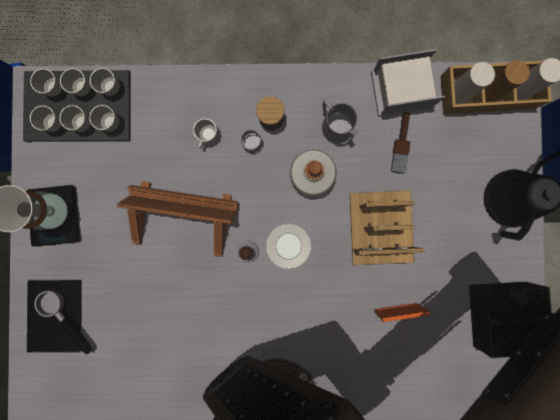

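Run:
```python
import numpy as np
for cam in("scene","top"):
    P=np.load(cam+"0.npy").reshape(-1,3);P=P[np.isfinite(P).all(1)]
    def box(x0,x1,y0,y1,z0,z1):
        return P[(P[:,0]>x0)&(P[:,0]<x1)&(P[:,1]>y0)&(P[:,1]<y1)&(P[:,2]>z0)&(P[:,2]<z1)]
    for n,b in dict(wide=(380,450,-420,-180,108,130),tall=(450,520,-420,-180,148,175),sq=(520,590,-420,-180,123,150),knob=(580,680,-160,-50,140,180),standtop=(490,590,60,440,90,140),lip=(560,600,60,440,40,70)).items():
        Q=box(*b)
        if len(Q)<5: print(cam,n,len(Q));continue
        k=Q[:,:2]-Q[:,:2].mean(0);
        s=np.polyfit(Q[:,1],Q[:,0],1)[0]
        print(cam,n,len(Q),"mean",Q.mean(0).round(1),"lo",np.percentile(Q,2,0).round(1),"hi",np.percentile(Q,98,0).round(1),"dx/dy",s.round(3))
```

```text
scene wide 398 mean [ 421.6 -295.6  115. ] lo [ 414.1 -373.7  108.7] hi [ 428.2 -215.9  119.3] dx/dy -0.033
scene tall 274 mean [ 481.5 -292.8  154.6] lo [ 473.9 -341.6  148.5] hi [ 486.7 -244.9  159. ] dx/dy -0.035
scene sq 332 mean [ 541.9 -291.4  129.6] lo [ 535.3 -349.1  123.9] hi [ 547.7 -233.3  133.5] dx/dy -0.034
scene knob 216 mean [ 630.6 -102.9  155.8] lo [ 614.6 -116.6  141.2] hi [642.6 -89.  161. ] dx/dy -0.02
scene standtop 720 mean [523.  256.   96.2] lo [497.3 116.   90.3] hi [547.9 400.3 101.7] dx/dy 0.163
scene lip 508 mean [574.6 306.5  46.2] lo [560.3 177.3  40.3] hi [594.7 401.1  57. ] dx/dy 0.064
top wide 272 mean [ 419.4 -298.3  116.9] lo [ 412.9 -377.6  110.8] hi [ 425.  -219.2  120.8] dx/dy -0.034
top tall 172 mean [ 479.1 -295.3  157.4] lo [ 473.5 -343.1  153. ] hi [ 485.2 -247.2  161.9] dx/dy -0.036
top sq 197 mean [ 538.9 -293.5  132. ] lo [ 533.2 -351.2  126.9] hi [ 545.2 -235.4  136. ] dx/dy -0.038
top knob 133 mean [ 625.8 -104.4  158.6] lo [ 611.8 -118.3  152.1] hi [640.9 -90.5 163.2] dx/dy -0.02
top standtop 557 mean [520.4 256.4  97.7] lo [496.1 114.5  90.8] hi [544.7 399.  103. ] dx/dy 0.157
top lip 299 mean [574.9 306.2  46.8] lo [560.3 192.6  40.6] hi [593.4 395.9  54.4] dx/dy 0.086
```

The scene view shows the three slates in the rack (wide at the back about (155,207), tall at (158,222), square at (163,250)). It also shows the orange look-alike (133,157), the jar with stopper (258,265), the saucer (265,197) and the stand (395,195) facing the camera. The top view agrees, with the rack at (383,228), jar (313,172), saucer (289,246) and stand (180,205).

Run:
```python
import numpy as np
from scipy.optimize import least_squares
s20,c20=np.sin(.34907),np.cos(.34907)
for cam in("scene","top"):
    P=np.load(cam+"0.npy").reshape(-1,3);P=P[np.isfinite(P).all(1)]
    Q=P[(P[:,0]>480)&(P[:,0]<620)&(P[:,1]>90)&(P[:,1]<420)&(P[:,2]>25)&(P[:,2]<110)]
    def loc(p,Q):
        x,y,z,a=p; d=Q-[x,y,z]; f=np.cos(a)*d[:,0]+np.sin(a)*d[:,1]; l=-np.sin(a)*d[:,0]+np.cos(a)*d[:,1]
        return np.c_[f*c20+d[:,2]*s20,l,-f*s20+d[:,2]*c20]
    p=np.array([550,255,30,-.16])
    for it in range(12):
        L=loc(p,Q)
        F=Q[(abs(L[:,0])<6)&(L[:,2]>18)&(L[:,2]<68)&(abs(L[:,1])<145)]
        s=least_squares(lambda v:loc([p[0]+v[0]*np.cos(p[3]),p[1]+v[0]*np.sin(p[3]),30,v[1]],F)[:,0],[0,p[3]],loss='soft_l1')
        p=np.array([p[0]+s.x[0]*np.cos(p[3]),p[1]+s.x[0]*np.sin(p[3]),30,s.x[1]])
        L=loc(p,Q);M=L[(abs(L[:,0])<6)&(L[:,2]>20)&(L[:,2]<70)]
        e=(np.percentile(M[:,1],.5)+np.percentile(M[:,1],99.5))/2
        p[0]-=np.sin(p[3])*e;p[1]+=np.cos(p[3])*e
    L=loc(p,Q);M=L[(abs(L[:,0])<6)&(L[:,2]>20)&(L[:,2]<70)]
    print(cam,p.round(3),len(F),np.percentile(M[:,1],[.5,99.5]),"top edge z",np.percentile(L[(L[:,0]<2)&(L[:,0]>-8)][:,2],99),
     "lip top: ",np.median(L[(L[:,0]>21)&(L[:,0]<27)&(L[:,2]>5)][:,2]), "lip x", np.percentile(L[(L[:,2]>7)&(L[:,0]>12)&(L[:,2]<13)][:,0],[2,98]))
```

```text
scene [ 5.48893e+02  2.54654e+02  3.00000e+01 -1.60000e-01] 1901 [-148.42311815  148.42311815] top edge z 76.05731979966549 lip top:  8.896701947443 lip x [19.13894262 30.80676566]
top [ 5.48201e+02  2.51691e+02  3.00000e+01 -1.57000e-01] 703 [-148.59743549  148.59743549] top edge z 78.16341470044932 lip top:  9.545586239557487 lip x [20.55817196 29.20980027]
```

Request:
jog_arm([
  [[60,80,0],[0,0,10],30],
  [[120,160,0],[0,0,20],30],
  [[180,240,0],[0,0,30],30],
  [[225,300,0],[0,0,40],30],
  [[235,335,0],[0,0,50],30],
  [[235,335,0],[0,0,60],30],
  [[235,335,0],[0,0,70.8],30],
  [[235,335,0],[0,0,70.8],30],
  [[235,335,0],[0,0,70.8],30],
])

```text
time_s: 2.92
eef_pos: [479.5, -294.1, 226.6]
eef_rot: [0.0, 0.719, -0.695, 0.0]
force: [0.4, -1.3, 0.8]
gripper_width: 29.8
gripper_force: 0.0
```

```bash
cat >> h.py <<'E'
def wrist(name=None):
    s=r.sense(); im,d=r.capture("wrist")
    c=r.get_calibration("wrist");K=np.array([[c["fx"],0,c["cx"]],[0,c["fy"],c["cy"]],[0,0,1]])
    v,u=np.mgrid[0:420,0:560];p=np.stack([u,v],-1).reshape(-1,1,2).astype(float)
    n=cv2.undistortPoints(p,K,np.array(c["dist_coeffs"])).reshape(420,560,2)
    P=np.dstack([n*d[...,None],d]); T=np.array(c["tool_from_camera"])
    w,x,y,z=s["eef_rot"]; R=Ro.from_quat([x,y,z,w]).as_matrix()
    P=(P@T[:3,:3].T+T[:3,3])@R.T+np.array(s["eef_pos"]); P[d==0]=np.nan
    if name: cv2.imwrite(f"pics/{name}.png",im[...,::-1])
    return im,P,T,R,s
E
python3 - <<'E'
from h import *
im,P,T,R,s=wrist("w1"); print(T.round(2)); np.save("w1.npy",P)
Q=P.reshape(-1,3);Q=Q[np.isfinite(Q).all(1)]
for n,b in dict(tall=(460,500,-420,-180,149,170),sq=(520,565,-420,-180,124,145),wide=(400,440,-420,-180,109,130)).items():
    A=Q[(Q[:,0]>b[0])&(Q[:,0]<b[1])&(Q[:,1]>b[2])&(Q[:,1]<b[3])&(Q[:,2]>b[4])&(Q[:,2]<b[5])]
    if len(A)>20: print(n,len(A),np.median(A,0).round(1),np.percentile(A,[2,98],axis=0).round(1).tolist(),np.polyfit(A[:,1],A[:,0],1)[0])
E
```

```text
[[  -0.     -0.97   -0.25   67.96]
 [   1.     -0.     -0.      0.63]
 [   0.     -0.25    0.97 -157.42]
 [   0.      0.      0.      1.  ]]
tall 1493 [ 481.  -306.   156.3] [[475.5, -343.9, 154.4], [486.4, -262.5, 157.7]] -0.037379232357865014
sq 1198 [ 540.3 -317.6  131.3] [[535.7, -351.9, 125.2], [545.8, -278.5, 132.7]] -0.029969296426263645
wide 1603 [ 422.7 -327.7  116.1] [[416.5, -376.9, 110.2], [427.6, -269.7, 117.6]] -0.022401317628526363
```

View pics/w1.png

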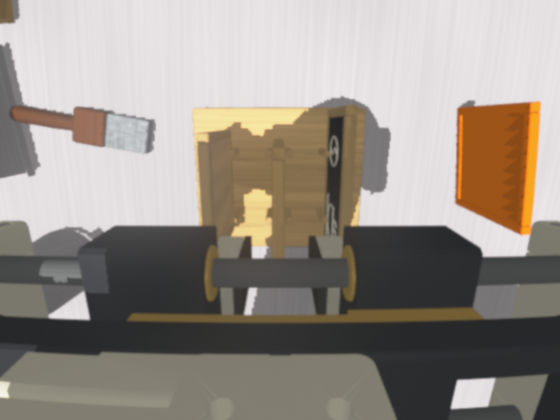

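The wrist view shows the rack framed between the fingers around (280,180), with the tall slate's top edge under the tool. I'll go down on it.

Request:
jog_arm([
  [[1,0,-50],[0,0,0],30],
  [[1,0,-90],[0,0,0],30],
  [[1,0,-103.6],[0,0,0],30],
  [[1,0,-103.6],[0,0,0],30],
  [[1,0,-103.6],[0,0,0],0],
  [[1,0,-103.6],[0,0,0],0],
  [[1,0,-103.6],[0,0,0],0],
  [[1,0,-103.6],[0,0,0],0],
])

```text
time_s: 3.98
eef_pos: [481.1, -294.3, 124.1]
eef_rot: [-0.0, 0.72, -0.694, 0.001]
force: [-1.3, 0.1, 6.6]
gripper_width: 9.8
gripper_force: 30.0
```

Request:
jog_arm([
  [[0,0,20],[0,0,0],0],
  [[0,0,60],[0,0,0],0],
  [[0,0,110],[0,0,0],0],
  [[0,0,147],[0,0,0],0],
  [[0,0,147],[0,0,0],0],
  [[0,0,147],[0,0,0],0],
])

```text
time_s: 4.72
eef_pos: [480.1, -293.7, 269.2]
eef_rot: [-0.0, 0.72, -0.694, -0.001]
force: [0.8, -0.4, -1.7]
gripper_width: 9.6
gripper_force: 30.0
```

```bash
cat > plan.py <<'E'
from h import *
O=np.array([548.5,253,30]); YAW=-9.1
S=(Ro.from_euler('z',YAW,degrees=True)*Ro.from_euler('y',-20,degrees=True))
def plan(cmd,yl,h,yaw0=2.0):
    D=S*Ro.from_euler('z',-yaw0,degrees=True)
    print("rotvec deg",np.degrees(D.as_rotvec()).round(2), "mag",np.degrees(D.magnitude()).round(1))
    for x,z in((9,90),(9,60),(9,30),(8,10),(7,3),(5.5,1),(5,0),(4,-2),(5,90)):
        p=O+S.apply([x,yl,h+z]); print((x,z),(p-cmd).round(1),p.round(1))
E
python3 - <<'E'
from plan import *
s=r.sense();print(s["eef_pos"],s["force"],s["gripper_width"],s["eef_rot"])
plan([480.6,-294.1,270],66,112)
E
```

```text
[ 480.12778581 -293.67095104  269.18719169] [ 0.77357078 -0.37610522 -1.74006965] 9.618394780424572 [-9.69981835e-05  7.19572679e-01 -6.94416932e-01 -5.23133394e-04]
rotvec deg [ -1.24 -19.99 -10.99] mag 22.8
(9, 90) [ 18.5 621.9 -47.1] [499.1 327.8 222.9]
(9, 60) [ 28.6 620.2 -75.3] [509.2 326.1 194.7]
(9, 30) [  38.7  618.6 -103.5] [519.3 324.5 166.5]
(8, 10) [  44.6  617.7 -122.6] [525.2 323.6 147.4]
(7, 3) [  46.   617.4 -129.5] [526.6 323.3 140.5]
(5.5, 1) [  45.3  617.6 -131.9] [525.9 323.5 138.1]
(5, 0) [  45.2  617.6 -133. ] [525.8 323.5 137. ]
(4, -2) [  44.9  617.6 -135.3] [525.5 323.5 134.7]
(5, 90) [ 14.8 622.5 -48.5] [495.4 328.4 221.5]
```

Request:
jog_arm([
  [[5,30,0],[0,0,0],0],
  [[5,80,0],[0,0,0],0],
  [[5,135,0],[0,0,0],0],
  [[5,195,0],[0,0,0],0],
  [[5,255,0],[0,0,0],0],
  [[5,315,0],[-0.2,-4,-2.2],0],
  [[8,375,0],[-0.5,-8,-4.4],0],
  [[12,435,0],[-0.75,-12,-6.6],0],
  [[15,495,0],[-1,-16,-8.8],0],
  [[18.5,550,0],[-1.24,-19.99,-10.99],0],
  [[18.5,595,-10],[-1.24,-19.99,-10.99],0],
  [[18.5,622,-25],[-1.24,-19.99,-10.99],0],
  [[18.5,621.9,-47.1],[-1.24,-19.99,-10.99],0],
  [[28.6,620.2,-75.3],[-1.24,-19.99,-10.99],0],
  [[34,619.3,-90],[-1.24,-19.99,-10.99],0],
  [[38.7,618.6,-103.5],[-1.24,-19.99,-10.99],0],
  [[38.7,618.6,-103.5],[-1.24,-19.99,-10.99],0],
  [[38.7,618.6,-103.5],[-1.24,-19.99,-10.99],0],
])

```text
time_s: 6.98
eef_pos: [519.4, 324.6, 166.8]
eef_rot: [0.113, -0.639, 0.749, -0.132]
force: [-0.3, 1.1, -0.2]
gripper_width: 9.8
gripper_force: 30.0
```

Run:
```python
from plan import *
s=r.sense();print(s["eef_pos"],s["force"],s["gripper_width"])
L=(S.inv()).apply(np.array(s["eef_pos"])-O);print(L)
im,d=r.capture("scene");P=cloud("scene",d);cv2.imwrite("pics/s2.png",cv2.resize(im[90:300,280:560,::-1],None,fx=2.5,fy=2.5))
Q=S.inv().apply(P.reshape(-1,3)-O);
M=Q[(abs(Q[:,1]-66)<45)&(Q[:,2]>78)&(Q[:,2]<135)&(abs(Q[:,0]-12)<14)];print(len(M),np.median(M,0))
a=np.polyfit(M[:,2],M[:,0],1),np.polyfit(M[:,1],M[:,0],1);print(a)
M=Q[(Q[:,2]>78)&(Q[:,2]<135)&(abs(Q[:,0]-14)<8)];print(np.percentile(M[:,1],[1,99]))
```

```text
[519.35417506 324.57880181 166.76891989] [-0.34439838  1.09904705 -0.212505  ] 9.842978165644288
[  9.09628181  66.06824983 142.23566869]
748 [ 12.37716671  65.55018654 107.45960439]
(array([-4.15935785e-03,  1.27981003e+01]), array([-7.23730156e-03,  1.28317090e+01]))
[-637.42450513  354.95866694]
```

View pics/s2.png

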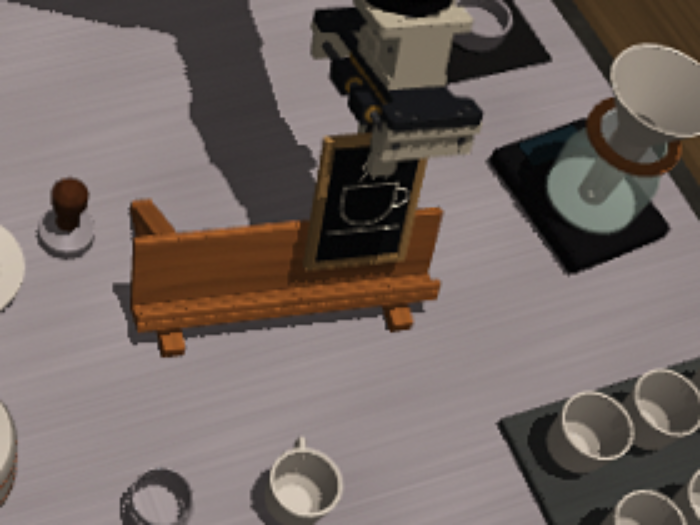

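The tall slate hangs behind the lip, in front of the backrest (its bottom edge is near (360,262) in the crop), and it is parallel to the slope. Next I'll lower it, then ease it back.

Request:
jog_arm([
  [[4.3,-0.7,-9.6],[0,0,0],0],
  [[7.5,-1.2,-18.5],[0,0,0],0],
  [[9.3,-1.5,-23.4],[0,0,0],0],
  [[10.2,-1.6,-26],[0,0,0],0],
  [[10.5,-1.7,-27.2],[0,0,0],0],
  [[10.5,-1.7,-27.2],[0,0,0],0],
])

```text
time_s: 7.78
eef_pos: [529.8, 322.8, 139.3]
eef_rot: [0.113, -0.639, 0.749, -0.132]
force: [-0.0, 0.2, -1.7]
gripper_width: 9.7
gripper_force: 30.0
```

```bash
cat >> plan.py <<'E'
def st():
    s=r.sense();print("L",S.inv().apply(np.array(s["eef_pos"])-O).round(2),"F",S.inv().apply(s["force"]).round(2),s["gripper_width"])
E
python3 -c "
from plan import *
st()"
```

```text
L [  9.66  66.   112.83] F [-0.66  0.19 -1.61] 9.71204777969821
```

Request:
jog_arm([
  [[0.5,-0.1,-1.4],[0,0,0],0],
  [[1,-0.2,-2.8],[0,0,0],0],
  [[0.1,-0.1,-3.1],[0,0,0],0],
  [[-0.9,0.1,-3.5],[0,0,0],0],
  [[-1.8,0.2,-3.8],[0,0,0],0],
  [[-1.8,0.2,-3.8],[0,0,0],0],
])

```text
time_s: 8.52
eef_pos: [529.1, 323.6, 137.8]
eef_rot: [0.114, -0.639, 0.749, -0.133]
force: [-0.3, -3.7, 11.7]
gripper_width: 10.0
gripper_force: 30.0
```

```bash
python3 -c "
from plan import *
st()"
```

```text
L [  8.39  66.64 111.72] F [ 4.28 -3.73 10.87] 9.996993526569538
```

Request:
jog_arm([
  [[-0.3,0,0.9],[0,0,0],0],
  [[-1.7,0.2,0.4],[0,0,0],0],
  [[-3.1,0.5,-0.1],[0,0,0],0],
  [[-3.1,0.5,-0.1],[0,0,0],0],
])

```text
time_s: 9.02
eef_pos: [526.4, 324.1, 136.9]
eef_rot: [0.114, -0.639, 0.749, -0.133]
force: [10.2, -3.3, 4.1]
gripper_width: 10.0
gripper_force: 30.1
```

Run:
```python
from plan import *
st()
im,d=r.capture("scene");P=cloud("scene",d);cv2.imwrite("pics/s3.png",cv2.resize(im[90:300,280:560,::-1],None,fx=2.5,fy=2.5))
Q=S.inv().apply(P.reshape(-1,3)-O)
for lo,hi in((15,35),(35,60),(60,90),(90,135)):
    M=Q[(abs(Q[:,1]-66)<45)&(Q[:,2]>lo)&(Q[:,2]<hi)&(abs(Q[:,0]-12)<12)];print(lo,len(M),np.median(M,0).round(1))
M=Q[(abs(Q[:,1]+60)<45)&(Q[:,2]>20)&(Q[:,2]<65)&(abs(Q[:,0])<12)];print("rest",np.median(M,0).round(1))
```

```text
L [  5.52  66.72 111.79] F [11.35 -1.67  0.2 ] 10.028968210269916
15 221 [ 9.  64.2 24.4]
35 295 [ 9.6 66.3 47.5]
60 365 [ 9.8 65.3 74.7]
90 418 [  9.6  52.9 107.9]
rest [ -0.3 -60.7  42.6]
```

Request:
jog_arm([
  [[0.3,0,-0.9],[0,0,0],0],
  [[0.3,0,-0.9],[0,0,0],30],
  [[1.5,-0.2,0],[0,0,0],30],
  [[1.5,-0.2,0],[0,0,0],30],
  [[1.5,-0.2,0],[0,0,0],30],
  [[-5,1,20],[0,0,0],30],
  [[-15,2.7,48],[0,0,0],30],
  [[-22,3.8,70],[0,0,0],30],
  [[-22,0,100],[0,0,0],30],
])

```text
time_s: 10.2
eef_pos: [502.1, 323.4, 235.5]
eef_rot: [0.112, -0.64, 0.749, -0.132]
force: [-0.0, 1.4, -0.4]
gripper_width: 30.1
gripper_force: 0.0
```

Run:
```python
from plan import *
s=r.sense();print(s["eef_pos"],s["eef_rot"])
im,d=r.capture("scene");P=cloud("scene",d);cv2.imwrite("pics/s3.png",cv2.resize(im[90:300,:,::-1],None,fx=1.4,fy=1.4))
Q=S.inv().apply(P.reshape(-1,3)-O)
for lo,hi in((15,35),(35,60),(60,90),(90,143)):
    M=Q[(abs(Q[:,1]-66)<45)&(Q[:,2]>lo)&(Q[:,2]<hi)&(abs(Q[:,0]-12)<12)];print(lo,len(M),np.median(M,0).round(1))
M=Q[(Q[:,2]>90)&(Q[:,2]<160)&(abs(Q[:,0]-8)<10)&(abs(Q[:,1]-66)<80)];print(np.percentile(M,[1,99],axis=0))
w,x,y,z=s["eef_rot"];Rn=Ro.from_quat([x,y,z,w])
# target: tool down with yaw 2deg : board frame = Rz(2)
u=np.radians(-44.03);Rt=Ro.from_quat([np.cos(u),np.sin(u),0,0])
print("rot back",np.degrees((Rt*Rn.inv()).as_rotvec()),"ideal",np.degrees((Ro.from_euler('z',2,degrees=True)*S.inv()).as_rotvec()))
```

```text
[502.14947805 323.36709072 235.4970284 ] [ 0.11198425 -0.63958491  0.74894203 -0.13219875]
15 223 [ 8.8 66.7 24.6]
35 293 [ 9.8 66.9 48.1]
60 368 [ 9.5 65.7 75.2]
90 712 [  9.2  66.3 116.8]
[[  1.63391746  17.03035225  90.62965766]
 [ 12.95943602 115.40514721 145.65889169]]
rot back [ 1.31134896 19.94120749 10.8353741 ] ideal [ 1.24031397 19.99261823 10.98692164]
```

Request:
jog_arm([
  [[5,-50,20],[0.1,2,1.1],30],
  [[10,-110,20],[0.4,6,3.3],30],
  [[15,-170,20],[0.6,10,5.5],30],
  [[20,-230,20],[0.85,14,7.7],30],
  [[25,-290,20],[1.1,18,9.9],30],
  [[30,-350,15],[1.24,19.99,10.99],30],
  [[33,-410,0],[1.24,19.99,10.99],30],
  [[37.4,-470,0],[1.24,19.99,10.99],30],
  [[37.4,-530,0],[1.24,19.99,10.99],30],
  [[37.4,-585,-20],[1.24,19.99,10.99],30],
  [[37.4,-615.5,-55.4],[1.24,19.99,10.99],30],
  [[37.4,-615.5,-100],[1.24,19.99,10.99],30],
  [[37.4,-615.5,-137.4],[1.24,19.99,10.99],30],
  [[37.4,-615.5,-137.4],[1.24,19.99,10.99],30],
  [[37.4,-615.5,-137.4],[1.24,19.99,10.99],0],
  [[37.4,-615.5,-137.4],[1.24,19.99,10.99],0],
  [[37.4,-615.5,-137.4],[1.24,19.99,10.99],0],
  [[37.4,-615.5,-137.4],[1.24,19.99,10.99],0],
])

```text
time_s: 12.5
eef_pos: [541.1, -292.1, 99.7]
eef_rot: [-0.001, 0.72, -0.694, 0.001]
force: [-0.7, 1.9, 6.4]
gripper_width: 9.7
gripper_force: 30.0
```

Request:
jog_arm([
  [[0,0,20],[0,0,0],0],
  [[0,0,60],[0,0,0],0],
  [[0,0,115],[0,0,0],0],
  [[0,0,150],[0,0,0],0],
  [[0,0,150],[0,0,0],0],
])

```text
time_s: 13.12
eef_pos: [541.8, -292.5, 252.0]
eef_rot: [-0.002, 0.72, -0.694, 0.003]
force: [0.2, -0.5, -1.6]
gripper_width: 9.9
gripper_force: 30.0
```

Run:
```python
from plan import *
s=r.sense();print(s["eef_pos"],s["force"],s["gripper_width"],s["eef_rot"])
plan([540.3,-292,248],-68,87)
```

```text
[ 541.76201106 -292.45015516  252.01790803] [ 0.18413863 -0.54274437 -1.5963106 ] 9.93955757203678 [-0.00165339  0.71972045 -0.69425542  0.00302404]
rotvec deg [ -1.24 -19.99 -10.99] mag 22.8
(9, 90) [-54.  486.1 -48.6] [486.3 194.1 199.4]
(9, 60) [-43.8 484.5 -76.8] [496.5 192.5 171.2]
(9, 30) [ -33.7  482.8 -105. ] [506.6 190.8 143. ]
(8, 10) [ -27.9  481.9 -124.1] [512.4 189.9 123.9]
(7, 3) [ -26.5  481.7 -131. ] [513.8 189.7 117. ]
(5.5, 1) [ -27.2  481.8 -133.4] [513.1 189.8 114.6]
(5, 0) [ -27.3  481.8 -134.5] [513.  189.8 113.5]
(4, -2) [ -27.5  481.9 -136.8] [512.8 189.9 111.2]
(5, 90) [-57.7 486.7 -50. ] [482.6 194.7 198. ]
```

Request:
jog_arm([
  [[-10,30,0],[0,0,0],0],
  [[-25,80,0],[0,0,0],0],
  [[-40,135,0],[0,0,0],0],
  [[-54,195,0],[-0.2,-4,-2.2],0],
  [[-54,255,0],[-0.5,-8,-4.4],0],
  [[-54,315,0],[-0.75,-12,-6.6],0],
  [[-54,375,0],[-1,-16,-8.8],0],
  [[-54,425,0],[-1.24,-19.99,-10.99],0],
  [[-54,465,-5],[-1.24,-19.99,-10.99],0],
  [[-54,486,-20],[-1.24,-19.99,-10.99],0],
  [[-54,486.1,-48.6],[-1.24,-19.99,-10.99],0],
  [[-43.8,484.5,-76.8],[-1.24,-19.99,-10.99],0],
  [[-37,483.3,-95],[-1.24,-19.99,-10.99],0],
  [[-33.7,482.8,-105],[-1.24,-19.99,-10.99],0],
  [[-33.7,482.8,-105],[-1.24,-19.99,-10.99],0],
  [[-33.7,482.8,-105],[-1.24,-19.99,-10.99],0],
])

```text
time_s: 15.12
eef_pos: [506.7, 191.0, 143.6]
eef_rot: [0.113, -0.639, 0.749, -0.132]
force: [0.1, -0.2, -1.3]
gripper_width: 10.3
gripper_force: 30.0
```

Run:
```python
from plan import *
st()
im,d=r.capture("scene");P=cloud("scene",d);cv2.imwrite("pics/s4.png",cv2.resize(im[90:300,280:560,::-1],None,fx=2.5,fy=2.5))
Q=S.inv().apply(P.reshape(-1,3)-O);
M=Q[(abs(Q[:,1]+68)<55)&(Q[:,2]>50)&(Q[:,2]<110)&(abs(Q[:,0]-14)<5)];print(len(M),np.median(M,0))
print(np.polyfit(M[:,2],M[:,0],1),np.polyfit(M[:,1],M[:,0],1),np.percentile(M,[1,99],axis=0))
M=Q[(abs(Q[:,1]-66)<80)&(Q[:,2]>95)&(Q[:,2]<160)&(abs(Q[:,0]-8)<6)];print("tall",np.percentile(M,[1,99],axis=0))
```

```text
L [  9.31 -67.85 117.51] F [-0.31 -0.22 -1.31] 10.253449362540156
923 [ 11.93988762 -69.55101574  81.33466491]
[3.12300023e-04 1.19836023e+01] [2.08791726e-03 1.21524204e+01] [[   9.19736777 -122.08354673   51.21382853]
 [  15.8586001   -14.03170805  109.31778643]]
tall [[  2.54309995  -9.84875538  95.47938656]
 [ 13.19807733 115.95460025 145.9653648 ]]
```

View pics/s4.png

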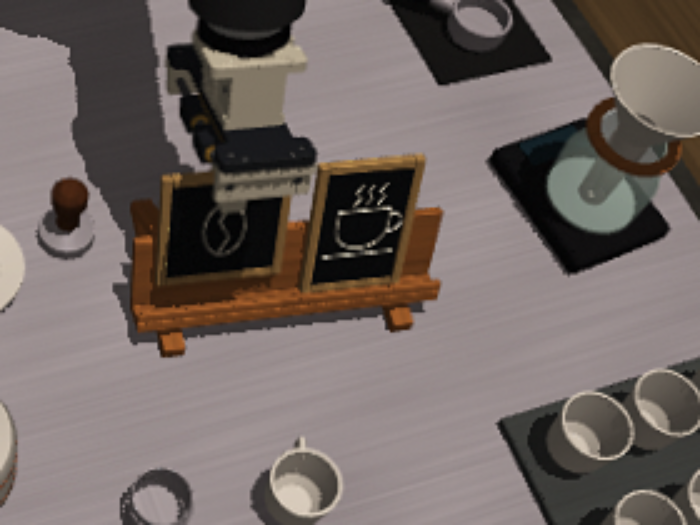

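The tall slate sits seated at (360,230). The square one hangs behind the lip at (225,230), parallel to the slope with a clear gap between the two. Now I'll lower it and seat it.

Request:
jog_arm([
  [[3.4,-0.5,-9.4],[0,0,0],0],
  [[6.8,-1.1,-18.8],[0,0,0],0],
  [[8.8,-1.4,-24.4],[0,0,0],0],
  [[10.1,-1.6,-28.2],[0,0,0],0],
  [[10.8,-1.7,-30.1],[0,0,0],0],
  [[10.8,-1.7,-30.1],[0,0,0],0],
])

```text
time_s: 15.92
eef_pos: [518.0, 188.6, 115.2]
eef_rot: [0.114, -0.639, 0.749, -0.133]
force: [-19.8, -4.6, 29.3]
gripper_width: 10.0
gripper_force: 30.2
```

```bash
python3 -c "
from plan import *
st()"
```

```text
L [ 10.4  -68.41  86.86] F [-7.63 -7.7  33.91] 10.024755076094413
```

Run:
```python
from plan import *
st()
for cam in("scene","top"):
    im,d=r.capture(cam);P=cloud(cam,d)
    if cam=="scene":cv2.imwrite("pics/s5.png",cv2.resize(im[150:230,325:465,::-1],None,fx=5,fy=5))
    Q=S.inv().apply(P.reshape(-1,3)-O);
    for lo,hi in((12,25),(25,40),(40,60),(60,80),(80,100),(100,115)):
        M=Q[(abs(Q[:,1]+68)<55)&(Q[:,2]>lo)&(Q[:,2]<hi)&(abs(Q[:,0]-13)<8)];print(cam,lo,len(M),np.median(M,0).round(1))
    for a in(-115,-30):
        M=Q[(abs(Q[:,1]-a)<12)&(abs(Q[:,0]-10)<10)&(Q[:,2]<150)];print("top",a,np.percentile(M[:,2],[97,99]))
```

```text
L [ 10.4  -68.41  86.86] F [-7.63 -7.7  33.91] 10.024755076094413
scene 12 182 [ 11.3 -68.9  19.1]
scene 25 213 [ 11.9 -66.7  32.6]
scene 40 300 [ 12.  -67.4  50.5]
scene 60 297 [ 12.3 -71.1  69.5]
scene 80 168 [ 12.8 -94.4  87. ]
scene 100 95 [  12.9 -102.   106.8]
top -115 [119.59207278 121.00897529]
top -30 [83.94572915 85.8335383 ]
top 12 30 [ 11.6 -96.   17.2]
top 25 37 [ 11.7 -94.5  32.3]
top 40 41 [  12.2 -100.8   50.7]
top 60 30 [  12.6 -106.6   71.7]
top 80 29 [  12.5 -108.8   88.1]
top 100 19 [  13.4 -111.   105.3]
top -115 [121.60477006 122.56129444]Traceback (most recent call last):
  File "<stdin>", line 10, in <module>
    return _quantile_unchecked(
        a, q, axis, out, overwrite_input, method, keepdims, weights)
    return _ureduce(a,
                    func=_quantile_ureduce_func,
    ...<5 lines>...
                    overwrite_input=overwrite_input,
                    method=method)
    r = func(a, **kwargs)
    result = _quantile(arr,
                       quantiles=q,
    ...<2 lines>...
                       out=out,
                       weights=wgt)
    slices_having_nans = np.isnan(arr[-1, ...])
                                  ~~~^^^^^^^^^
IndexError: index -1 is out of bounds for axis 0 with size 0
```

View pics/s5.png

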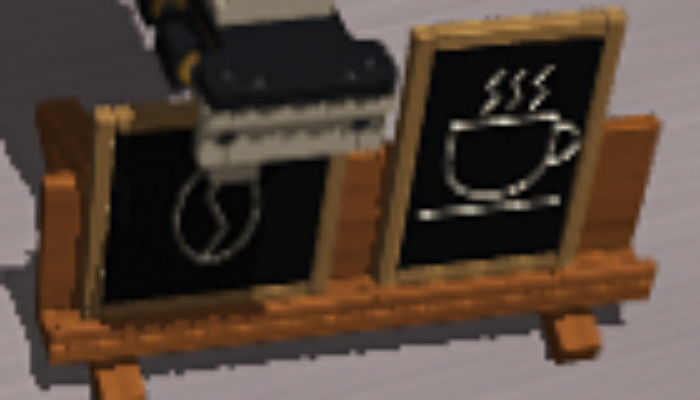

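The square slate is down on the ledge at its place (its bottom edge runs (95,310)-(330,285)), still a few mm in front of the backrest. I'll ease off the downward push and press it back.

Request:
jog_arm([
  [[-0.6,0.1,1.6],[0,0,0],0],
  [[-2.4,0.4,0.9],[0,0,0],0],
  [[-4.2,0.7,0.2],[0,0,0],0],
  [[-6.1,1,-0.5],[0,0,0],0],
  [[-6.1,1,-0.5],[0,0,0],0],
])

```text
time_s: 16.65
eef_pos: [513.6, 190.4, 113.9]
eef_rot: [0.113, -0.639, 0.749, -0.133]
force: [23.7, -7.3, -2.0]
gripper_width: 9.9
gripper_force: 30.0
```

```bash
python3 -c "
from plan import *
st()"
```

```text
L [  5.66 -67.32  87.21] F [ 22.38  -3.46 -10.25] 9.87112919589735
```

Request:
jog_arm([
  [[1.3,-0.2,-0.8],[0,0,0],0],
  [[1.8,-0.2,-1],[0,0,0],0],
  [[1.8,-0.2,-1],[0,0,0],30],
  [[1.8,-0.2,-1],[0,0,0],30],
  [[1.8,-0.2,0],[0,0,0],30],
  [[1.8,-0.2,0],[0,0,0],30],
  [[-5,1,20],[0,0,0],30],
  [[-15,2.7,48],[0,0,0],30],
  [[-22,3.8,70],[0,0,0],40],
  [[-22,3.8,110],[0,0,0],60],
])

```text
time_s: 17.9
eef_pos: [488.2, 193.3, 222.0]
eef_rot: [0.111, -0.64, 0.749, -0.132]
force: [1.1, 0.1, -0.2]
gripper_width: 44.4
gripper_force: 0.0
```

Run:
```python
from plan import *
s=r.sense();print(s["eef_pos"],s["eef_rot"])
for cam in("scene","top"):
    im,d=r.capture(cam);P=cloud(cam,d)
    if cam=="scene":cv2.imwrite("pics/s6.png",im[...,::-1])
    Q=S.inv().apply(P.reshape(-1,3)-O)
    for c,h in((66,145),(-68,120)):
      for lo,hi in((15,40),(40,80),(80,h-3)):
        M=Q[(abs(Q[:,1]-c)<45)&(Q[:,2]>lo)&(Q[:,2]<hi)&(abs(Q[:,0]-12)<8)]
        if len(M):print(cam,c,lo,len(M),np.median(M,0).round(1))
      M=Q[(Q[:,2]>82)&(Q[:,2]<160)&(abs(Q[:,0]-8)<8)&(abs(Q[:,1]-c)<64)];
      if len(M): print(np.percentile(M,[1,99],axis=0).round(1))
    for q in("saucer","stopper_knob","jar"): print(cam,q,[(toworld(cam,o["xyz"]).round(1),round(o["score"],2)) for o in r.place_of(q,cam)][:2])
    Q=P.reshape(-1,3);M=Q[(np.hypot(Q[:,0]-431,Q[:,1]+35)<75)&(Q[:,2]>8)&(Q[:,2]<25)]
    c,_=cv2.minEnclosingCircle(M[:,:2].astype(np.float32));print("saucer rim",c,_,len(M),M.mean(0))
```

```text
[488.15412524 193.31002618 222.02099591] [ 0.11125209 -0.63964428  0.74900593 -0.13216762]
scene 66 15 287 [ 9.1 63.9 27.3]
scene 66 40 479 [ 9.9 67.  60.5]
scene 66 80 815 [  9.2  65.3 111.3]
[[  1.7  17.2  83.1]
 [ 13.1 115.8 145.9]]
scene -68 15 295 [  9.4 -69.3  28.1]
scene -68 40 509 [  9.1 -68.   60.4]
scene -68 80 502 [  8.9 -68.4  98.4]
[[   1.1 -127.1   82.5]
 [  12.7   -9.2  120.6]]
scene saucer [(array([430.7, -36.2,   1. ]), 0.77)]
scene stopper_knob [(array([ 627.1, -101.7,  142.9]), 0.91), (array([747.7, 191.1,  -1.2]), 0.73)]
scene jar [(array([ 628.6, -101.9,   -0. ]), 0.6)]
saucer rim (429.6154479980469, -33.20130920410156) 62.76921844482422 910 [428.08650381 -33.72858719  11.36193288]
top 66 15 52 [ 9.3 90.  27.5]
top 66 40 116 [ 9.1 83.  61.3]
top 66 80 285 [  8.6  72.3 114.6]
[[  0.4  21.1  82.9]
 [ 10.4 112.5 147.9]]
top -68 15 81 [  9.9 -79.5  28.4]
top -68 40 121 [  9.5 -84.   60.1]
top -68 80 91 [  9.1 -89.   96.7]
[[   0.9 -130.3   82.7]
 [  11.2  -68.3  123.2]]
top saucer [(array([435. , -32.7,   3.9]), 0.92)]
top stopper_knob [(array([ 627.1, -103.8,  139.3]), 0.82)]
top jar [(array([ 627.5, -107.2,    2.9]), 0.95)]
saucer rim (433.0125732421875, -35.16127014160156) 65.75177764892578 947 [428.74625828 -38.49568736  12.11646277]
```

Request:
jog_arm([
  [[10,-20,20],[0.2,3,1.3],70],
  [[40,-70,20],[0.6,8,3.6],70],
  [[70,-125,20],[1,12,5.4],70],
  [[100,-180,10],[1.4,17,7.7],70],
  [[125,-235,0],[1.59,19.96,9.01],70],
  [[138,-280,-7],[1.59,19.96,9.01],70],
  [[138,-297,-7],[1.59,19.96,9.01],70],
  [[138,-297,-7],[1.59,19.96,9.01],70],
  [[138,-297,-7],[1.59,19.96,9.01],70],
])

```text
time_s: 19.42
eef_pos: [627.0, -102.4, 215.3]
eef_rot: [0.0, 0.708, -0.707, -0.0]
force: [0.2, 0.2, -0.1]
gripper_width: 69.5
gripper_force: 0.0
```

Run:
```python
from h import *
im,P,T,R,s=wrist("w7");print(s["eef_pos"],s["eef_rot"])
for q in("stopper_knob","stopper","jar"):
    for o in r.place_of(q,"wrist")[:2]: print(q,(R@(T[:3,:3]@np.array(o["xyz"])+T[:3,3])+s["eef_pos"]).round(1),o["score"])
Q=P.reshape(-1,3);Q=Q[np.isfinite(Q).all(1)]
K=Q[(np.hypot(Q[:,0]-627,Q[:,1]+103)<30)&(Q[:,2]>125)&(Q[:,2]<170)]
print(len(K),np.percentile(K,[1,50,99],axis=0).round(1).tolist())
from scipy.optimize import least_squares
S=least_squares(lambda v:np.linalg.norm(K-v[:3],axis=1)-v[3],[627,-103,143,17],loss='soft_l1');print("sphere",S.x.round(1))
F=Q[(np.hypot(Q[:,0]-627,Q[:,1]+103)<40)&(Q[:,2]>112)&(Q[:,2]<125)];print("flange",len(F),np.percentile(F,[1,50,99],axis=0).round(1).tolist())
```

```text
[ 627.01008826 -102.38831835  215.31435732] [ 5.04400886e-05  7.07555246e-01 -7.06658024e-01 -9.18305823e-05]
stopper_knob [ 629.3 -103.6  140.7] 0.86
stopper [ 626.7 -104.    82.8] 0.81
jar [ 631.4 -101.1    1.3] 0.72
1680 [[614.2, -118.4, 127.6], [628.6, -106.4, 158.1], [642.8, -89.4, 159.9]]
sphere [ 628.4 -102.2  142.1   19.3]
flange 1349 [[603.6, -128.3, 112.7], [628.1, -115.7, 120.2], [652.8, -90.1, 123.5]]
```

View pics/w7.png

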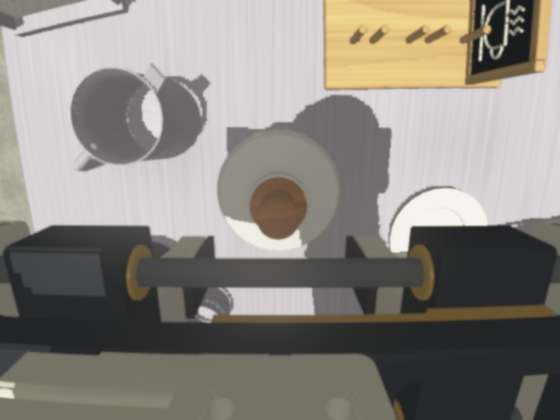

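The wrist view shows the knob at (278,207), centred between the fingers; the jar (280,190) and the saucer (440,220) are where measured. I'll close on the knob.

Request:
jog_arm([
  [[1.2,-0.4,-50],[0,0,0],70],
  [[1.2,-0.4,-80],[0,0,0],60],
  [[1.2,-0.4,-89.4],[0,0,0],50],
  [[1.2,-0.4,-89.4],[0,0,0],0],
  [[1.2,-0.4,-89.4],[0,0,0],0],
  [[1.2,-0.4,-89.4],[0,0,0],0],
  [[1.2,-0.4,-89.4],[0,0,0],0],
])

```text
time_s: 20.5
eef_pos: [629.3, -103.4, 127.5]
eef_rot: [-0.001, 0.707, -0.707, 0.001]
force: [-0.7, 1.0, 6.5]
gripper_width: 29.8
gripper_force: 30.0
```

Request:
jog_arm([
  [[0.4,0,0.5],[0,2,0],0],
  [[0.8,0,1],[0,4,0],0],
  [[1.2,0,1.5],[0,6,0],0],
  [[1.6,0,2],[0,8,0],0],
  [[2,0,2.4],[0,10,0],0],
  [[2.3,0,2.8],[0,11.8,0],0],
  [[2.3,0,2.8],[0,11.8,0],0],
  [[2.3,0,2.8],[0,11.8,0],0],
])

```text
time_s: 21.5
eef_pos: [631.9, -103.6, 131.5]
eef_rot: [0.072, 0.704, -0.703, -0.071]
force: [-2.0, 2.3, 12.2]
gripper_width: 29.5
gripper_force: 30.0
```

Run:
```python
from h import *
s=r.sense();w,x,y,z=s["eef_rot"];R=Ro.from_quat([x,y,z,w]).as_matrix();print(s["eef_pos"],s["force"],s["ft_torque"],"tool z",R[:,2].round(3),s["gripper_width"])
r.capture("scene")
for q in("jar","stopper","stopper_knob"):
    print(q,[(toworld("scene",o["xyz"]).round(1),round(o["score"],2)) for o in r.place_of(q,"scene")][:1])
```

```text
[ 631.88689885 -103.59843175  131.47293314] [-1.99109267  2.31948169 12.2247458 ] [ 0.84647096  0.81530927 -0.11821407] tool z [-0.201 -0.001 -0.979] 29.474659159732447
jar [(array([ 627. , -102.1,   -1.1]), 0.57)]
stopper []
stopper_knob []
```

```bash
cat > tilt.py <<'E'
from h import *
im,P,T,R,s=wrist("wt")
Q=P.reshape(-1,3);Q=Q[np.isfinite(Q).all(1)]
def fit(lo,hi,y0,y1,hw):
    F=Q[(abs(Q[:,0]-629)<hw)&(Q[:,1]>y0)&(Q[:,1]<y1)&(Q[:,2]>lo)&(Q[:,2]<hi)]
    if len(F)<20: print(len(F));return
    m=np.ones(len(F),bool)
    for _ in range(6):
        c,*_r=np.linalg.lstsq(np.c_[F[m,0]-629,F[m,1]+123,np.ones(m.sum())],F[m,2],rcond=None)
        m=abs(np.c_[F[:,0]-629,F[:,1]+123,np.ones(len(F))]@c-F[:,2])<2
    print(len(F),m.sum(),"slope x",c[0].round(3),"slope y",c[1].round(3),"z",c[2].round(1))
fit(108,150,-133,-119,25)   # flange
fit(95,118,-160,-138,30)   # jar shoulder
K=Q[(abs(Q[:,1]+110)<12)&(abs(Q[:,0]-629)<30)&(Q[:,2]>120)]
print(s["eef_pos"],s["force"].round(1),np.percentile(K,[2,50,98],axis=0).round(1).tolist())
E
python3 tilt.py
```

```text
1318 482 slope x -0.186 slope y 1.396 z 120.9
0
[ 631.90067134 -103.60438539  131.49099143] [-1.7  2.3 12.9] [[603.8, -121.5, 121.2], [627.8, -114.6, 157.2], [657.8, -98.4, 241.6]]
```

View pics/wt.png

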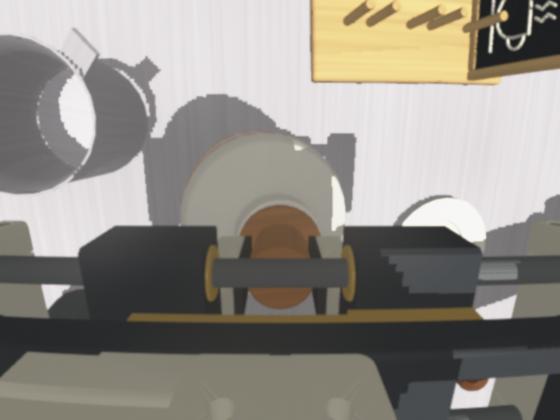

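The wrist view shows the flange leaning with the tool (circle about (263,215), measured slope 0.19), and the jar is in place. Next is the lean to the other side.

Request:
jog_arm([
  [[-0.4,0,0.6],[0,-2,0],0],
  [[-0.8,0,1.2],[0,-4,0],0],
  [[-1.2,0,1.8],[0,-6,0],0],
  [[-1.6,0,2.4],[0,-8,0],0],
  [[-2,0,3],[0,-10,0],0],
  [[-2.4,0,3.6],[0,-12,0],0],
  [[-2.8,0,4.2],[0,-14,0],0],
  [[-3.2,0,4.8],[0,-16,0],0],
  [[-3.5,0,5.4],[0,-18,0],0],
  [[-3.9,0,6],[0,-20,0],0],
  [[-4.3,0,6.6],[0,-22,0],0],
  [[-4.6,0,7],[0,-23.6,0],0],
  [[-4.6,0,7],[0,-23.6,0],0],
  [[-4.6,0,7],[0,-23.6,0],0],
])

```text
time_s: 23.5
eef_pos: [623.6, -103.8, 134.7]
eef_rot: [0.071, -0.703, 0.704, -0.071]
force: [-5.5, 1.1, 0.2]
gripper_width: 29.9
gripper_force: 30.0
```

```bash
python3 tilt.py
python3 - <<'E'
from h import *
for cam in("scene","top"):
    r.capture(cam)
    print([(toworld(cam,o["xyz"]).round(1),round(o["score"],2)) for o in r.place_of("jar",cam)][:1])
E
```

```text
1431 371 slope x 0.082 slope y 1.754 z 123.7
0
[ 623.56859528 -103.79883435  134.68337788] [-5.5  1.1  0.2] [[600.1, -121.4, 124.0], [625.3, -115.5, 153.4], [646.6, -98.7, 208.8]]
[(array([ 625.7, -102.2,    1.6]), 0.58)]
[(array([746.6, 188.8,   1.8]), 0.39)]
```

Request:
jog_arm([
  [[0.4,0,1],[0,2,0],0],
  [[0.8,0,2],[0,4,0],0],
  [[1.2,0,3],[0,6,0],0],
  [[1.6,0,4],[0,8,0],0],
  [[2,0,5],[0,10,0],0],
  [[2.3,0,6.2],[0,11.8,0],0],
  [[2.3,0,6.2],[0,11.8,0],0],
])

```text
time_s: 24.62
eef_pos: [629.1, -103.6, 141.9]
eef_rot: [-0.0, 0.707, -0.707, 0.0]
force: [0.6, -0.7, -0.9]
gripper_width: 29.7
gripper_force: 30.0
```

```bash
python3 tilt.py
```

```text
1500 281 slope x 0.024 slope y 2.456 z 126.3
0
[ 629.09183999 -103.5600305   141.93557559] [ 0.6 -0.7 -0.9] [[602.7, -121.5, 133.9], [627.7, -115.3, 163.7], [655.0, -98.7, 249.6]]
```

Request:
jog_arm([
  [[0,0,4],[0,0,0],0],
  [[0,0,8],[0,0,0],0],
  [[0,0,14],[0,0,0],0],
  [[0,0,24],[0,0,0],0],
  [[0,0,40],[0,0,0],0],
  [[0,0,60],[0,0,0],0],
  [[0,0,60],[0,0,0],0],
  [[0,0,60],[0,0,0],0],
])

```text
time_s: 25.68
eef_pos: [628.3, -103.4, 201.9]
eef_rot: [-0.0, 0.707, -0.707, -0.0]
force: [-0.3, 1.4, -1.7]
gripper_width: 29.8
gripper_force: 30.0
```

Run:
```python
from h import *
s=r.sense();print(s["eef_pos"],s["force"],s["gripper_width"])
for cam in("scene","top"):
    im,d=r.capture(cam);P=cloud(cam,d).reshape(-1,3)
    if cam=="scene": cv2.imwrite("pics/s8.png",im[...,::-1])
    for q in("jar","stopper","stopper_knob","saucer"): print(cam,q,[(toworld(cam,o["xyz"]).round(1),round(o["score"],2)) for o in r.place_of(q,cam)][:2])
im,P,T,R,s=wrist("w8")
for q in("stopper","saucer"):
    for o in r.place_of(q,"wrist")[:2]: print(q,(R@(T[:3,:3]@np.array(o["xyz"])+T[:3,3])+s["eef_pos"]).round(1),o["score"])
```

```text
[ 628.26593606 -103.42610669  201.93054952] [-0.29479517  1.38640411 -1.67748377] 29.770846373543232
scene jar [(array([ 6.278e+02, -9.900e+01, -6.000e-01]), 0.91)]
scene stopper [(array([544.8, 184.9,  32.5]), 0.58), (array([7.243e+02, 6.450e+01, 4.000e-01]), 0.25)]
scene stopper_knob []
scene saucer [(array([429. , -36.4,   1.1]), 0.56)]
top jar [(array([ 625.1, -108.4,    2.5]), 0.65), (array([420.6,  74.1,  -3.6]), 0.52)]
top stopper []
top stopper_knob [(array([563. , 314.3,  31.9]), 0.18)]
top saucer [(array([434.4, -34.5,   2.4]), 0.89)]
stopper [ 626.2 -104.3  157.7] 0.82
saucer [433.9 -41.2   2.6] 0.6
```

View pics/s8.png

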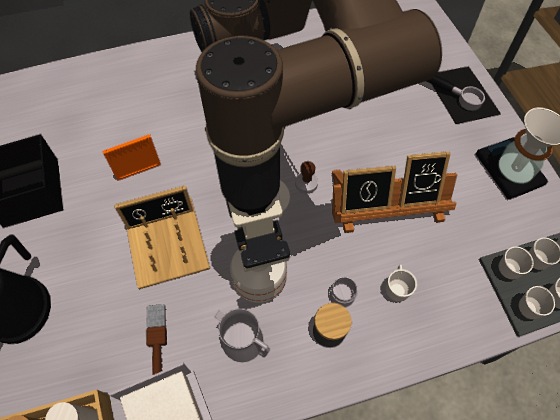

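The scene view shows both slates seated on the stand at (368,190) and (428,178) with their drawings to the front. The jar is still in place at (258,275), open below the lifted stopper, and the wide slate is still in the rack. Next I'll go to the saucer.

Request:
jog_arm([
  [[-20,10,0],[0,0,0],0],
  [[-60,30,0],[0,0,0],0],
  [[-110,55,0],[0,0,0],0],
  [[-155,78,0],[0,0,0],0],
  [[-185,92,0],[0,0,0],0],
  [[-196,98,0],[0,0,0],0],
  [[-196,98,0],[0,0,0],0],
  [[-196,98,0],[0,0,0],0],
])

```text
time_s: 27.32
eef_pos: [433.4, -5.5, 202.0]
eef_rot: [-0.0, 0.707, -0.707, 0.0]
force: [-0.2, -0.6, -0.4]
gripper_width: 29.8
gripper_force: 30.0
```

Run:
```python
from h import *
im,P,T,R,s=wrist("w9");print(s["eef_pos"],s["force"])
for q in("stopper","saucer","stopper_knob"):
    for o in r.place_of(q,"wrist")[:2]: print(q,(R@(T[:3,:3]@np.array(o["xyz"])+T[:3,3])+s["eef_pos"]).round(1),o["score"])
Q=P.reshape(-1,3);Q=Q[np.isfinite(Q).all(1)]
M=Q[(np.hypot(Q[:,0]-432,Q[:,1]+35)<75)&(Q[:,2]>9)&(Q[:,2]<22)]
from scipy.optimize import least_squares
o=r.silhouettes("saucer","wrist")[0]["region"];B=P[o];B=B[np.isfinite(B).all(1)];B=B[(B[:,2]<25)]
h=cv2.convexHull(B[:,:2].astype(np.float32))[:,0]
print("hull",h.min(0),h.max(0))
g=h[(h[:,1]<-40)]
S=least_squares(lambda v:np.hypot(g[:,0]-v[0],g[:,1]-v[1])-62,[432,-35],loss='soft_l1');print("circle",S.x,len(g),S.cost)
A=Q[(abs(Q[:,0]-432)<40)&(abs(Q[:,1]+5)<40)&(Q[:,2]>135)&(Q[:,2]<215)]
F=A[(A[:,2]<200)];print("stopper pts",np.percentile(F,[1,50,99],axis=0).round(1).tolist())
fl=A[(A[:,2]>180)&(A[:,2]<200)&(A[:,1]<-20)];print("flange z",len(fl),np.median(fl,0),np.polyfit(fl[:,0],fl[:,2],1), np.polyfit(fl[:,1],fl[:,2],1),fl.min(0),fl.max(0))
```

```text
[433.36634077  -5.54358916 202.04734377] [-0.18328711 -0.55585612 -0.37722835]
stopper [432.   -7.  160.2] 0.71
saucer [435.6 -39.8   2.5] 0.67
saucer [433.5  -8.  218.4] 0.65
stopper_knob [436.1  -6.9 215. ] 0.86
hull [369.98563 -97.18296] [491.21692   22.926432]
circle [429.76865179 -35.2256311 ] 29 4.363789846292143
stopper pts [[412.4, -29.3, 189.5], [432.8, -21.0, 194.9], [453.8, -9.7, 199.5]]
flange z 989 [432.8212261  -24.033013   194.80453712] [2.09257917e-03 1.93581485e+02] [  0.21419176 199.68503755] [414.39996754 -29.70729875 188.18465901] [451.87490478 -20.00787357 199.99422752]
```

View pics/w9.png

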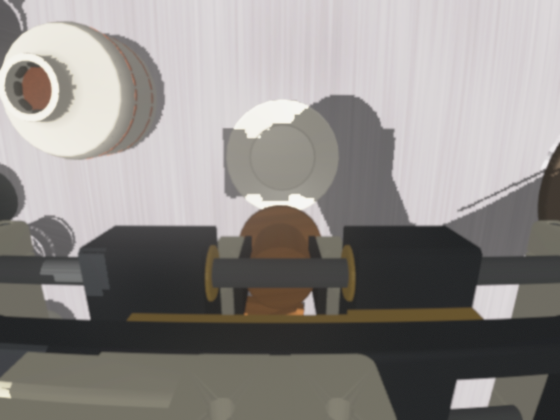

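Run:
```python
from h import *
print(r.get_calibration("wrist")["fx"])
im,P,T,R,s=wrist()
t=(P-np.array(s["eef_pos"]))
print("column u=280 (v, y rel, z rel, rgb)")
for v in range(196,320,6): print(v,t[v,280].round(1),im[v,280])
print("row v=225");
for u in range(225,340,6): print(u,t[225,u].round(1),im[225,u])
```

```text
315.87140657394576
column u=280 (v, y rel, z rel, rgb)
196 [  -0.7   12.5 -191.8] [160 157 150]
202 [  -0.7   19.5 -192. ] [244 243 239]
208 [ -0.6 -23.3  -7.4] [112  88  68]
214 [ -0.6 -19.8  -7.9] [112  86  66]
220 [ -0.6 -16.6  -7.2] [109  84  64]
226 [ -0.6 -14.9  -2.1] [99 78 60]
232 [ -0.6 -14.8   7.4] [100  77  59]
238 [ -0.5 -15.2  16.8] [98 75 56]
244 [ -0.5 -15.2  24.6] [97 73 55]
250 [ -0.5 -14.3  29.4] [106  78  56]
256 [nan nan nan] [104  77  55]
262 [ -0.5 -32.1  80. ] [66 65 64]
268 [ -0.5 -31.3  82. ] [69 67 66]
274 [ -0.5 -29.8  82.4] [68 67 66]
280 [ -0.5 -28.4  83.2] [68 67 66]
286 [ -0.5 -26.1  82.1] [69 65 61]
292 [-0.5  5.  31.5] [100  72  49]
298 [-0.5  8.1 31.4] [99 72 49]
304 [-0.5 11.6 30.7] [101  73  48]
310 [  -0.6  157.  -187.4] [97 70 47]
316 [ -0.5 -23.9  92.4] [103  83  50]
row v=225
225 [  65.3   50.4 -202. ] [212 205 207]
231 [  58.3   50.9 -203.6] [213 207 208]
237 [  50.8   50.4 -201.9] [213 207 209]
243 [  43.6   50.3 -201.6] [173 163 161]
249 [ 16.5 -13.6  -7.6] [111  86  68]
255 [ 13.1 -13.9  -6.8] [111  86  67]
261 [  9.9 -13.4  -8.1] [112  87  67]
267 [  6.6 -13.4  -8.2] [108  84  65]
273 [  3.2 -14.7  -4.3] [101  79  62]
279 [ -0.  -14.9  -3.5] [100  78  61]
285 [ -3.3 -14.5  -4.9] [100  78  61]
291 [ -6.6 -13.8  -6.9] [105  81  61]
297 [ -9.9 -13.7  -7.4] [109  83  62]
303 [-13.2 -13.6  -7.4] [109  83  61]
309 [-16.5 -13.5  -7.9] [109  82  61]
315 [-19.7 -13.8  -6.9] [121 101  88]
321 [ -49.8   50.6 -202.2] [218 214 215]
327 [ -56.9   50.4 -201.6] [149 145 146]
333 [ -64.1   50.3 -201.4] [112 109 109]
339 [ -71.8   51.2 -203.9] [112 109 109]
```

The stopper hangs level in the grip (disc about (280,247)). The saucer sits below at (282,155), centred near (431,-35).

Request:
jog_arm([
  [[-1,-15,-20],[0,0,0],0],
  [[-1.5,-30,-60],[0,0,0],0],
  [[-1.5,-30,-105],[0,0,0],0],
  [[-1.5,-30,-135],[0,0,0],0],
  [[-1.5,-30,-149],[0,0,0],0],
  [[-1.5,-30,-152],[0,0,0],0],
  [[-1.5,-30,-154],[0,0,0],0],
  [[-1.5,-30,-155],[0,0,0],0],
  [[-1.5,-30,-155],[0,0,0],0],
])

```text
time_s: 28.75
eef_pos: [431.3, -35.4, 47.4]
eef_rot: [-0.0, 0.707, -0.707, 0.0]
force: [-0.2, -0.9, -0.1]
gripper_width: 29.8
gripper_force: 30.0
```

Request:
jog_arm([
  [[0,0,-0.7],[0,0,0],0],
  [[0,0,-1.4],[0,0,0],0],
  [[0,0,-1.4],[0,0,0],0],
])

```text
time_s: 29.12
eef_pos: [431.0, -35.5, 45.6]
eef_rot: [0.0, 0.707, -0.707, -0.0]
force: [-0.1, 0.2, 0.1]
gripper_width: 30.0
gripper_force: 30.0
```

Request:
jog_arm([
  [[0,0,-0.7],[0,0,0],0],
  [[0,0,-1.4],[0,0,0],0],
  [[0,0,-1.4],[0,0,0],0],
])

```text
time_s: 29.5
eef_pos: [431.2, -35.6, 45.4]
eef_rot: [-0.0, 0.708, -0.707, 0.0]
force: [-6.1, 2.5, 19.1]
gripper_width: 29.7
gripper_force: 30.0
```

Request:
jog_arm([
  [[0,0,1],[0,0,0],0],
  [[0,0,1],[0,0,0],0],
  [[0,0,1],[0,0,0],55],
  [[0,0,1],[0,0,0],55],
  [[0,0,1],[0,0,0],55],
  [[0,0,2],[0,0,0],55],
  [[0,0,20],[0,0,0],55],
  [[0,0,60],[0,0,0],55],
  [[0,0,115],[0,0,0],55],
  [[0,60,170],[0,0,0],55],
  [[0,120,190],[0,0,0],55],
  [[0,120,190],[0,0,0],55],
])

```text
time_s: 31.0
eef_pos: [431.6, 87.1, 236.2]
eef_rot: [-0.002, 0.708, -0.706, 0.0]
force: [0.2, -1.4, -1.4]
gripper_width: 55.2
gripper_force: 0.0
```

Run:
```python
from plan import *
s=r.sense();print(s["eef_pos"],s["time_s"])
C={}
for cam in("scene","top"):
    im,d=r.capture(cam);P=cloud(cam,d)
    if cam=="scene": cv2.imwrite("pics/fin.png",cv2.resize(im[90:310,80:480,::-1],None,fx=2,fy=2))
    Q=S.inv().apply(P.reshape(-1,3)-O)
    for c in(66,-68):
      M=Q[(Q[:,2]>82)&(Q[:,2]<160)&(abs(Q[:,0]-8)<8)&(abs(Q[:,1]-c)<64)]
      if len(M): print(cam,c,np.percentile(M,[1,50,99],axis=0).round(1).tolist())
    for q in("jar","stopper","stopper_knob","saucer","tamper","pitcher","board_wide"): print(cam,q,[(toworld(cam,o["xyz"]).round(1),round(o["score"],2)) for o in r.place_of(q,cam)][:2])
    Q=P.reshape(-1,3)
    K=Q[(np.hypot(Q[:,0]-431,Q[:,1]+35)<35)&(Q[:,2]>60)&(Q[:,2]<85)];print("knob",len(K),np.percentile(K,[1,50,99],axis=0).round(1).tolist())
    if cam=="top":
        M=Q[(np.hypot(Q[:,0]-431,Q[:,1]+35)<70)&(Q[:,2]>7)&(Q[:,2]<22)];print("rim",np.percentile(M,[1,99],axis=0).round(1).tolist())
```

```text
[431.6406952   87.10962775 236.20398597] 31.0
scene 66 [[1.5, 17.3, 83.2], [9.0, 64.9, 116.9], [12.9, 115.0, 145.6]]
scene -68 [[1.9, -127.1, 82.4], [8.9, -69.7, 103.8], [12.9, -9.4, 121.0]]
scene jar [(array([ 626.9, -102.3,   -4.3]), 0.92), (array([560.6, 318.9,  35.1]), 0.61)]
scene stopper [(array([429.2, -34.1,   5.5]), 0.63), (array([571.6, 252.1,  49. ]), 0.43)]
scene stopper_knob [(array([429.4, -35.3,  60.9]), 0.92), (array([417.1,  76.8,  -4.6]), 0.3)]
scene saucer [(array([429.3, -35.1,   1. ]), 0.67)]
scene tamper [(array([417. ,  76.1,  -3.6]), 0.82)]
scene pitcher [(array([ 760.3, -173.6,   -4.3]), 0.89), (array([547.9, 254.2,  28.6]), 0.6)]
scene board_wide [(array([ 418. , -292.3,    7. ]), 0.61)]
knob 154 [[417.2, -49.1, 60.0], [435.1, -35.6, 75.4], [445.7, -20.2, 79.9]]
top 66 [[0.3, 13.8, 82.9], [8.4, 61.5, 124.6], [10.8, 112.5, 148.1]]
top -68 [[0.5, -112.4, 82.5], [8.6, -58.0, 115.5], [11.2, -11.2, 123.9]]
top jar [(array([ 626.7, -106.2,    2.6]), 0.73), (array([432.1, -35.6,   2.5]), 0.59)]
top stopper [(array([429.4, -35.7,   3.5]), 0.54)]
top stopper_knob [(array([431.3, -38.3,  56.2]), 0.76)]
top saucer [(array([433. , -33.8,   1.5]), 0.59), (array([545.7, 316.9, 102.9]), 0.55)]
top tamper [(array([417.7,  74. ,   1.6]), 0.52), (array([747.5, 187.7,  -0.8]), 0.49)]
top pitcher [(array([ 762.1, -178.7,    2. ]), 0.66), (array([747.7, 189.2,  -0.9]), 0.27)]
top board_wide [(array([ 419.2, -296.5,   10.2]), 0.76)]
knob 108 [[414.2, -50.3, 70.8], [429.8, -37.1, 76.7], [443.0, -24.0, 80.9]]
rim [[371.5, -96.7, 7.2], [487.6, 20.7, 17.7]]
```

View pics/fin.png

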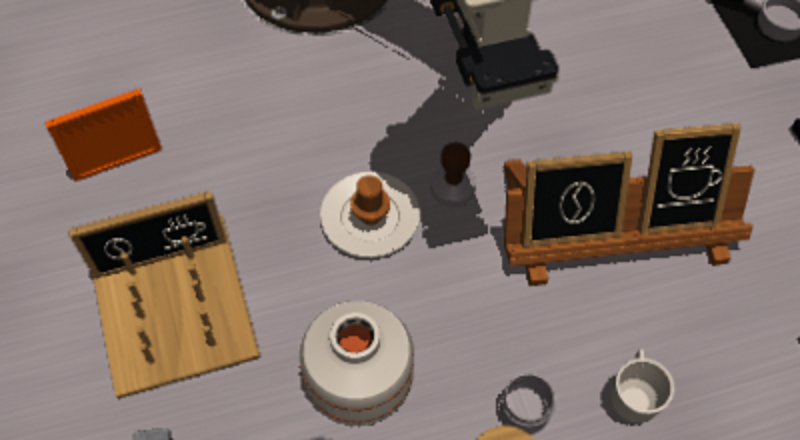

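The final picture shows both slates home on the stand, the stopper upright in the middle of the saucer at (370,205), and the jar open and in place at (357,350). I'm handing the job in.

```bash
python3 -c "
from plant import r
print(r.close_job())"
```

```text
the job is handed in; nothing more can be done
None
```

I've handed in the job at about 31 s of the 72 s: both slates are seated on the stand with their drawings to the guests, the jar is open where it stood, and the stopper is knob up in the middle of the saucer; no verdict was returned.

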